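# Lay out a spindle-turning job in lathe order

### The arm

A 6-joint arm with a two-finger parallel gripper is mounted at the origin on a cart in front of the work surface, level with it; the furniture and walls round the work are solid. World frame = base frame: x ahead of the robot, y to its left, z up, the work surface at z = 0. Lengths are in m, angles in rad, forces in N, time in s.
With the tool pointing down it reaches from about 0.275 to 0.85 m from the base axis. Payload 5.2 kg.
Tool frame: the origin (TCP) lies at the very end of the fingers, on their centre line; the grasp point (between the pads) lies 19 mm behind it; z points along the fingers, y is the direction in which the jaws open and shut (so a half turn about z gives the same grasp; the last joint's range is limited). The gripper opens to 85 mm and grips with 20 to 120 N. Pads are 22 mm wide; open, the fingers measure 114 mm over their backs; the gripper's body (76 mm by 85 mm) begins 54 mm behind the grasp point. The pads swing forward as they close: fully open they stand 13 mm farther back than shut.
Start: joints at [1.127, 0.259, 1.535, -0, 1.348, -0.203], TCP at [0.131, 0.534, 0.231] pointing down, gripper open.
Joint ranges: [-3.14, 3.14], [-0.91, 2.08], [0.19, 2.58], [-1.22, 4.36], [0.22, 2.71], [-3.12, 3.12]. Speed limits (rad/s): [2.57, 2.57, 3.14, 3.14, 3.14, 3.14].

### API

Orientations are given as a rotation vector (axis times angle).
In Python, from bench import env, optics gives the robot as it stands.
- The arm moves only by the tool apply_moves, never from a script. Its argument "motion" is a list of rows, each a list of 4 numbers: the shift along the world's x, y, z in mm, then the turn about the world's z in rad. A call has 1 to 10 rows; each row shifts and turns the pose as measured when the row begins; what a row does not reach is not made up. A row lasts 1/8 s, in which the tool goes at most 62.5 mm and 10.7 degrees, less where a joint would pass 70% of its speed; a pose out of reach is approached as far as the arm can. A call is refused whole if a number of a shift passes 62.5 or a number of a turn 0.188, either way. A call with a gripper value outside its range is refused whole. "gripper" is the opening in per cent of the stroke, from 0 (shut) to 100 (fully open), set as the call begins (left out, the last holds). The fingers move at their own pace and stop on an object; "force" is the grip in N (left out, the last holds). Time passes only in rows, so rows that do not move let the fingers close. It gives the time, the measured TCP pose, the force and the opening at its end, in the units of the state.
- env.get_state(): the state, without advancing time (a new reading comes with each control period).
- optics.snapshot(name): name is "scene" or "top" or "wrist"; returns the picture (400x640x3 uint8, blue, green, red); there is no depth.
- optics.calibration(name): a dict with "vfov" (degrees; the focal length in pixels is half the picture's height over the tangent of half this angle, whatever the lens; pixels are square), "cx", "cy" (the principal point, pixels), "k1" (the pictures are not rectified: a ray, as slopes to the right and down, at radius r is drawn at 1 + k1 r^2 times it, then the intrinsics apply), "R" (3x3) and "t" (3): a world point X has camera coordinates R X + t. Camera axes: x right, y down, z forward; pixel columns grow to the right and rows downward; lengths in m; the calibration is good to about 2 mm. A picture is of the moment at which its call begins: read the wrist's pose just before it. calibration takes no time and is no camera call; for the wrist camera it gives the pose at the moment of the call.
- env.finish_job(): hands the job in, once; it reports no verdict.
The state is a dict: "time": time; "joints": joint angles; "qvel": joint speeds; "tau": joint torques, N m; "eef_pos": TCP position; "eef_rot": TCP orientation; "contact_force": force on the tool from outside, world axes, zero at the start; "wrist_torque": the same for the moment, N m; "width": opening from 0.0 (shut) to 1.0 (fully open).
Only numpy, scipy, OpenCV 4.12 (cv2) and the standard library are available. Lean on these libraries where they do the work, as an engineer would, in place of code of your own. Each camera call takes 0.05 s, during which the arm holds its last target. There are 200 camera calls.

### The job

Lay out the next turning job on the plywood tray in the order it goes on the lathe, counting from the end where the spanner lies: the drive centre in the bay next to the spanner, the short thick blank in the middle bay and the live centre in the last bay, each lying lengthwise down the middle of its bay, either way round. Then stand the tape measure upright on the middle of that blank, lengthwise along it, ready for marking out. Leave everything else where it is.

Things in the scene. Friction and masses are not known exactly. Their poses are not given: they have to be found in the camera images.
- tray: Kit tray, fixed: pale plywood 140 (x) by 216 (y) mm, floor top at 6 mm. Four dark battens along x, 6 mm wide, tops at 9 mm, at y = -105, -35, 35, 105 mm, make three open-ended bays 64 mm wide with centre lines at y = -70, 0, 70 mm. Origin: centre of the underside, on the bench; x along the bays, away from the robot; z up.
- drive_mid (a point): Drive centre: the slimmer, shorter of two grey steel lathe centres lying down; 100 mm long along its x. Round: 25 mm diameter from x = 16 to 40 mm (grip here, heavy end), blunt spurred tip at x = 50, shank tapering to 12 mm at x = -50. It lies on its taper: axis tipped 0.1 rad, shank end lower. This point: on the axis at mid length, 11 mm above the surface it lies on. 0.2 kg.
- live_mid (a point): Live centre: the thicker, longer of two grey steel lathe centres lying down; 122 mm long along its x. Round: 37 mm diameter from x = 8 to 36 mm (grip here), cone point at x = 61, shank tapering to 12 mm at x = -61. It lies on its taper: axis tipped 0.18 rad, shank end lower. This point: on the axis at mid length, 17 mm above the surface it lies on. 0.26 kg.
- short_blank: Short blank: the shortest and thickest of the three square wooden turning blanks, mid-brown, the others being a longer dark one and a long pale one, 130 mm long (y), 50 mm wide (x) and 50 mm high. Origin: centre of its underside, z up. 0.21 kg.
- tape_measure: Tape measure: yellow case with a flat foot, standing upright on its edge; 36 mm thick (x, the way to grip it), 74 mm long (y), 66 mm high. Origin: centre of its underside, z up. 0.28 kg.
- spanner: Combination spanner lying flat on the bench along one end of the tray, beside that end's bay (left or right end differs from start to start): 153 mm long (y), 28 mm wide, 8 mm high. Origin: its middle, on the bench. It marks the headstock end; not to be moved.
- screwdriver: Screwdriver with a yellow handle lying on the bench along the other end of the tray: 173 mm long (x), 29 mm wide, 27 mm high. Origin: its middle, on the bench. Not to be moved.
- dark_blank: Dark wooden blank, 160 mm long (y), 38 mm square, lying on the bench; stays where it is. Origin: centre of its underside.

How it is judged:
At the end, for the whole second after the job is handed in: From the spanner end the bays hold drive centre, short blank, live centre, flat on the tray, within 15 mm of the bay's middle both ways, 0.2 rad of its direction (centres 0.3); the tape stands upright (0.12 rad) on the blank, 14 mm from its middle, 0.25 rad from its length; all at rest (((y of spanner in the frame of tray above 0 m and y of drive_mid in the frame of tray between 0.055 and 0.085 m and x of drive_mid in the frame of tray between -0.015 and 0.015 m and angle between the x axis of each of drive_mid, live_mid and the x axis of tray, either way round below 0.3 rad and y of live_mid in the frame of tray between -0.085 and -0.055 m and x of live_mid in the frame of tray between -0.015 and 0.015 m) or (y of spanner in the frame of tray below 0 m and y of drive_mid in the frame of tray between -0.085 and -0.055 m and x of drive_mid in the frame of tray between -0.015 and 0.015 m and angle between the x axis of each of drive_mid, live_mid and the x axis of tray, either way round below 0.3 rad and y of live_mid in the frame of tray between 0.055 and 0.085 m and x of live_mid in the frame of tray between -0.015 and 0.015 m)) and y of short_blank in the frame of tray between -0.015 and 0.015 m and x of short_blank in the frame of tray between -0.015 and 0.015 m and angle between the y axis of short_blank and the x axis of tray, either way round below 0.2 rad and z of drive_mid in the frame of tray between 0.0098 and 0.0238 m and z of live_mid in the frame of tray between 0.0148 and 0.0308 m and z of short_blank in the frame of tray between 0.002 and 0.01 m and angle between short_blank's own z axis and vertical below 0.1 rad and angle between tape_measure's own z axis and vertical below 0.12 rad and z of tape_measure in the frame of short_blank between 0.045 and 0.055 m and horizontal distance between tape_measure and short_blank below 0.014 m and angle between the y axis of tape_measure and the y axis of short_blank, either way round below 0.25 rad and linear speed of each of short_blank, tape_measure below 0.02 m/s); the robot touches nothing.
It fails at once if the spanner is shifted more than 25 mm (distance of spanner from where it was at the start of the episode above 0.025 m).
It fails at once if the screwdriver is shifted more than 25 mm (distance of screwdriver from where it was at the start of the episode above 0.025 m).
It fails at once if the dark blank is shifted more than 25 mm (distance of dark_blank from where it was at the start of the episode above 0.025 m).
It also fails if it takes over 99 s, if anything falls off the work surface, if the arm or the gripper's body presses on something with over 40 N, if the wrist force passes 120 N, or if a joint passes its speed limit or range.

## Working session

There is one attempt and no reset: what is moved stays moved. The work goes in short steps, Python scripts to look and compute and a tool call to move; the robot and the scene stay as the last step left them, time stands still between calls to the robot, and variables do not carry over. Pictures are saved under pics/ and viewed, about 12 in all and at most 16, crops included, and the job is handed in when it is done.

Besides the shell and the picture viewer there is one more tool, called after "Call:" by a JSON object that holds its "method" and its "body", one argument or row to a line. apply_moves: Moves the arm, as the interface text tells. Its arguments: {"type":"object","properties":{"motion":{"type":"array"},"gripper":{"type":"number"},"force":{"type":"number"}},"required":["motion"]}

```bash
ls; mkdir -p pics
cat > h.py <<'E'
import numpy as np, cv2
from bench import env, optics
def calib(n):
    return optics.calibration(n)
def px2w(c,u,v,z,h=400):
    f=h/2/np.tan(np.radians(c['vfov'])/2)
    d=np.array([(u-c['cx'])/f,(v-c['cy'])/f]); s=d.copy()
    for _ in range(20): s=d/(1+c['k1']*(s@s))
    R=np.array(c['R']);t=np.array(c['t'])
    r=R.T@np.array([s[0],s[1],1]); o=-R.T@t
    return o+r*(z-o[2])/r[2]
def w2px(c,X,h=400):
    f=h/2/np.tan(np.radians(c['vfov'])/2)
    p=np.array(c['R'])@np.array(X)+np.array(c['t']); s=p[:2]/p[2]; s=s*(1+c['k1']*(s@s))
    return np.array([c['cx'],c['cy']])+f*s
def snap(n,name,crop=None,k=1):
    c=calib(n); im=optics.snapshot(n)
    cv2.imwrite(f'pics/{name}_raw.png',im)
    if crop: x0,y0,x1,y1=crop; im=im[y0:y1,x0:x1]
    cv2.imwrite(f'pics/{name}.png',cv2.resize(im,None,fx=k,fy=k,interpolation=cv2.INTER_CUBIC))
    return c
E
python3 - <<'E'
from h import *
for n in ("top","scene"):
    c=snap(n,n+"0",None,1.25); R=np.array(c['R']); print(n,-R.T@np.array(c['t']),R[2],c['vfov'],c['k1'])
print(env.get_state())
E
```

```text
pics
top [0.23367194 0.2123358  1.07065609] [ 0.18927011  0.00870274 -0.98188649] 55.89585445512309 -0.011725937529379287
scene [ 0.07625905 -0.44907253  0.7759887 ] [ 0.31446282  0.63650006 -0.70425905] 57.75204913584314 0.01955361455087921
{'time': 0.1, 'joints': array([ 1.12721830e+00,  2.59260087e-01,  1.53597222e+00,  2.16554246e-05,
        1.34799607e+00, -2.02817847e-01]), 'qvel': array([-1.15184278e-03, -4.65726443e-04, -2.69466591e-03,  1.18245408e-03,
       -2.23187816e-04, -3.14343993e-05]), 'tau': array([ 7.60660550e-04, -4.46973503e+01, -2.91247612e+01, -5.13349551e-04,
        6.28866954e-03,  2.87802848e-06]), 'eef_pos': array([0.13091603, 0.5337083 , 0.23056379]), 'eef_rot': array([-3.77215049e-01, -3.11831969e+00,  2.42540029e-03]), 'contact_force': array([-0.05782575,  0.19950946, -0.0182884 ]), 'wrist_torque': array([ 0.00137259,  0.0030927 , -0.02930084]), 'width': 1.0027402939007974}
```

View pics/top0.png

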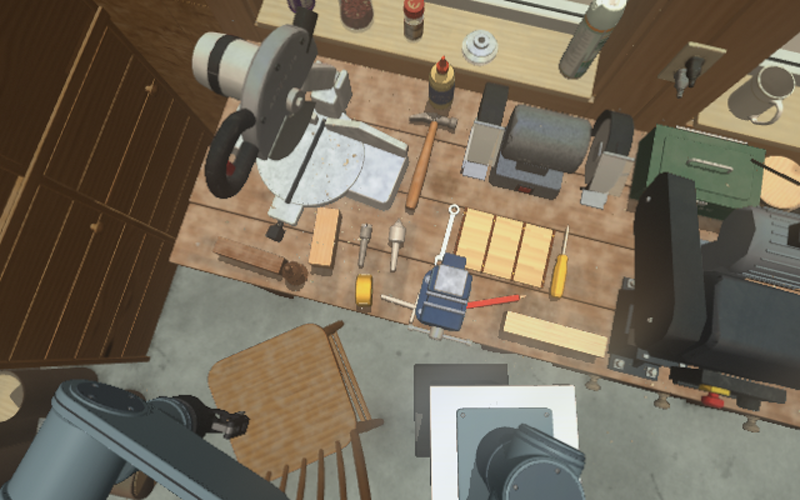

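View pics/scene0.png

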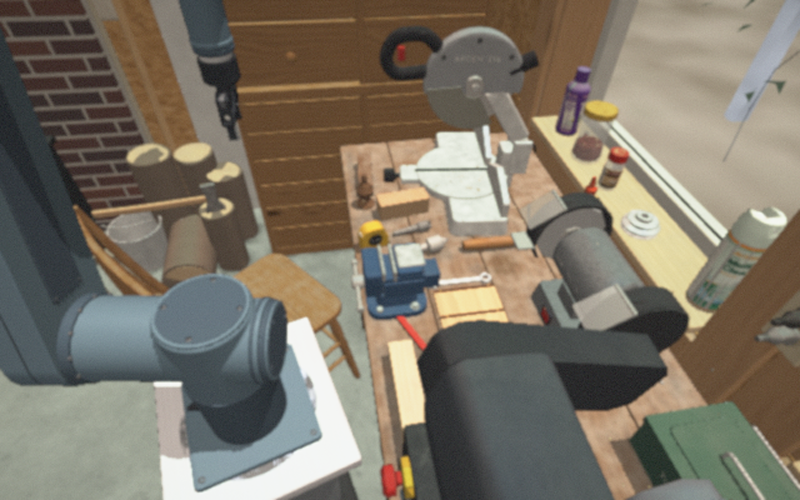

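The top view shows the spanner at (450,235), on the +y end of the tray at (505,247). The centres are at (365,243) and (397,245), the short blank at (325,237), the tape at (364,290), and the vise between them at (445,290). I'll enlarge the work area.

Run:
```python
from h import *
im=cv2.imread('pics/top0_raw.png')
a=im[150:270,230:350]; b=im[150:270,340:470]
cv2.imwrite('pics/a.png',cv2.resize(a,None,fx=5,fy=5,interpolation=cv2.INTER_CUBIC))
cv2.imwrite('pics/b.png',cv2.resize(b,None,fx=5,fy=5,interpolation=cv2.INTER_CUBIC))
```

```text
(no output)
```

View pics/a.png

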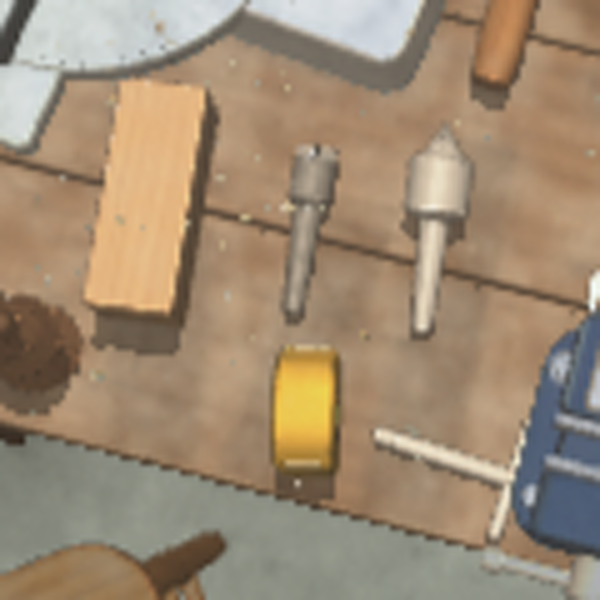

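View pics/b.png

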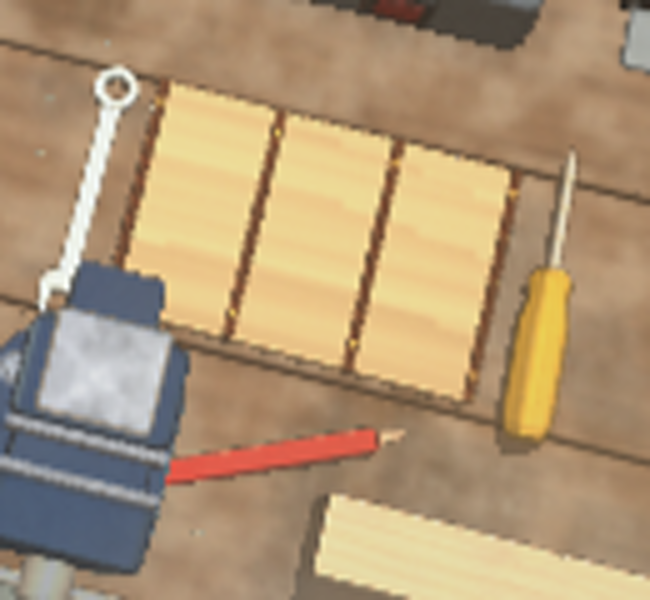

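Crop a (raw = 230 + u/5, 150 + v/5) shows the short blank, the two centres with their heads towards +x, and the tape. Crop b (raw = 340 + u/5, 150 + v/5) shows the batten ends at (280,118)/(230,338), (398,148)/(352,372) and (515,178)/(470,402), with the vise close to the tray's near-left corner.

Run:
```python
from h import *
c=calib('top'); np.set_printoptions(precision=4,suppress=True)
def P(o,u,v,z): return px2w(c,o[0]+(u+.5)/5-.5,o[1]+(v+.5)/5-.5,z)
A=(230,150);B=(340,150)
def show(n,o,pts,z):
    q=np.array([P(o,*p,z) for p in pts])[:,:2]
    print(n,q.tolist() and q.round(4).tolist(),'mean',q.mean(0),'edges',np.linalg.norm(np.roll(q,-1,0)-q,axis=1), 'ang',[round(float(np.arctan2(*(b-a)[::-1])),3) for a,b in zip(q,np.roll(q,-1,0))])
show('blank',A,[(120,82),(210,88),(172,316),(85,302)],.05)
show('tape',A,[(284,347),(338,349),(336,472),(276,468)],.066)
show('drive tip,head,shank',A,[(318,148),(314,178),(292,318)],.015)
show('live',A,[(446,130),(438,190),(422,333)],.02)
show('batten2-4',B,[(280,116),(230,338)],.009)
show('batten3',B,[(398,146),(352,372)],.009)
show('batten4',B,[(515,176),(470,402)],.009)
show('batten1',B,[(166,84),(120,270)],.009)
show('spanner',B,[(115,85),(52,295)],.006)
show('screwdriver',B,[(572,152),(525,440)],.01)
show('vise top z.1',B,[(85,262),(163,280),(187,350),(140,575),(0,550)],.1)
show('hammer end',A,[(490,88)],.02)
show('sawbase',A,[(390,60),(240,10),(0,150)],.04)
```

```text
blank [[0.5431, 0.4095], [0.5391, 0.3586], [0.409, 0.3771], [0.4172, 0.4254]] mean [0.4771 0.3927] edges [0.0511 0.1314 0.0489 0.1269] ang [-1.649, 3.0, 1.402, -0.125]
tape [[0.3888, 0.3136], [0.3875, 0.2845], [0.3213, 0.2852], [0.3236, 0.3172]] mean [0.3553 0.3001] edges [0.0292 0.0662 0.0321 0.0653] ang [-1.616, 3.131, 1.498, -0.055]
drive tip,head,shank [[0.5129, 0.3004], [0.4951, 0.3026], [0.4133, 0.3144]] mean [0.4738 0.3058] edges [0.018  0.0826 0.1006] ang [3.02, 2.997, -0.14]
live [[0.5216, 0.2262], [0.4861, 0.231], [0.4033, 0.2404]] mean [0.4703 0.2325] edges [0.0358 0.0834 0.1192] ang [3.008, 3.029, -0.119]
batten2-4 [[0.5311, 0.0027], [0.4006, 0.0369]] mean [0.4658 0.0198] edges [0.1349 0.1349] ang [2.886, -0.256]
batten3 [[0.5125, -0.0649], [0.3805, -0.0315]] mean [ 0.4465 -0.0482] edges [0.1362 0.1362] ang [2.894, -0.248]
batten4 [[0.494, -0.1315], [0.3629, -0.0973]] mean [ 0.4285 -0.1144] edges [0.1355 0.1355] ang [2.886, -0.256]
batten1 [[0.551, 0.0684], [0.4405, 0.0984]] mean [0.4958 0.0834] edges [0.1145 0.1145] ang [2.877, -0.265]
spanner [[0.5516, 0.0979], [0.4268, 0.1374]] mean [0.4892 0.1176] edges [0.1309 0.1309] ang [2.835, -0.307]
screwdriver [[0.5078, -0.1651], [0.341, -0.1265]] mean [ 0.4244 -0.1458] edges [0.1712 0.1712] ang [2.914, -0.228]
vise top z.1 [[0.4272, 0.1264], [0.4173, 0.0858], [0.3801, 0.0745], [0.2647, 0.1023], [0.2778, 0.1733]] mean [0.3534 0.1124] edges [0.0418 0.0388 0.1187 0.0722 0.1566] ang [-1.811, -2.847, 2.905, 1.388, -0.304]
hammer end [[0.5465, 0.2006]] mean [0.5465 0.2006] edges [0.] ang [0.0]
sawbase [[0.5577, 0.2576], [0.5884, 0.3437], [0.5068, 0.4785]] mean [0.5509 0.3599] edges [0.0914 0.1575 0.2266] ang [1.228, 2.115, -1.344]
```

```bash
cat >> h.py <<'E'
from scipy.spatial.transform import Rotation as Ro
def tool():
    s=env.get_state(); y=Ro.from_rotvec(s['eef_rot']).as_matrix()[:,1]
    a=np.arctan2(-y[0],y[1]); a=(a+np.pi/2)%np.pi-np.pi/2
    return s['eef_pos']*1000,a,s
def goto(x,y,yaw=None):
    p,a,s=tool(); print('t',round(s['time'],2),'p',p.round(1),'yaw',round(a,3),'w',round(s['width'],3),'need dx dy',round(x*1000-p[0],1),round(y*1000-p[1],1),'dyaw',None if yaw is None else round(yaw-a,3),'F',s['contact_force'].round(1),'j',s['joints'].round(2))
def tri(c1,a,c2,b):
    o1=px2w(c1,*a,0);t1=px2w(c1,*a,1);o2=px2w(c2,*b,0);t2=px2w(c2,*b,1)
    d1=t1-o1;d2=t2-o2
    s=np.linalg.lstsq(np.c_[d1,-d2],o2-o1,rcond=None)[0]; p=o1+d1*s[0];q=o2+d2*s[1]
    return (p+q)/2*1000, np.linalg.norm(p-q)*1000
E
python3 - <<'E'
from h import *
T=calib('top');S=calib('scene'); k=1/1.25
np.set_printoptions(precision=0,suppress=True)
for n,a,b in [('vise jaw',(452,279),(410,257)),('handle end',(240,190),(398,60)),('knob',(275,232),(390,175)),('tape top',(364,280),(372,228)),('dark',(293,272),(362,182)),('drive tip',(365,225),(432,228)),('live tip',(397,222),(440,243))]:
    print(n,*tri(T,np.array(a)*k,S,np.array(b)*k))
goto(.477,.393,-.14)
E
```

```text
vise jaw [367. 117. 127.] 0.20167618654892253
handle end [486. 468. 367.] 19.940214316517032
knob [492. 505.  39.] 3.537005402577114
tape top [368. 304.  54.] 17.852920694054568
dark [391. 451.  81.] 0.25010209336232253
drive tip [519. 304.  -4.] 7.704849818213147
live tip [513. 231.  12.] 10.823223487674653
t 0.1 p [131. 534. 231.] yaw -0.241 w 1.003 need dx dy 346.1 -140.7 dyaw 0.101 F [-0.  0. -0.] j [ 1.  0.  2.  0.  1. -0.]
```

Run:
```python
from h import *
t=cv2.imread('pics/top0_raw.png')[70:220,130:290]; s=cv2.imread('pics/scene0_raw.png')[10:160,280:440]
cv2.imwrite('pics/h.png',cv2.resize(np.hstack([t,s]),None,fx=2.5,fy=2.5,interpolation=cv2.INTER_CUBIC))
```

```text
(no output)
```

View pics/h.png

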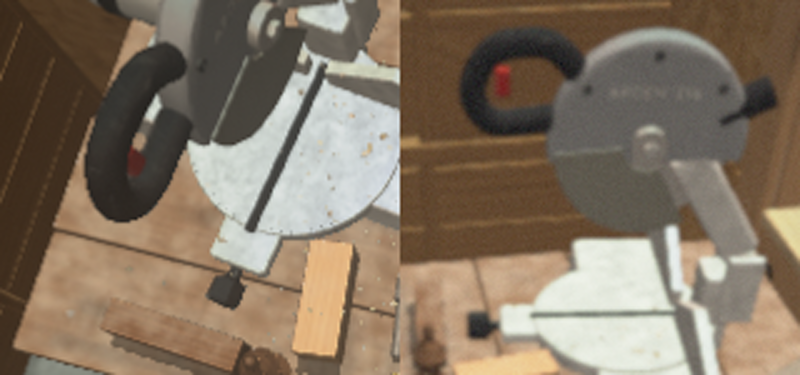

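Run:
```python
from h import *
T=calib('top');S=calib('scene')
np.set_printoptions(precision=0,suppress=True)
for n,a,b in [('trigger',(135,160),(503,80)),('end',(120,205),(468,90)),('wheel hub',(265,25),(648,148))]:
    print(n,*tri(T,np.array(a)/2.5+[130,70],S,np.array(b)/2.5-[160-280,-10]))
```

```text
trigger [512. 485. 375.] 2.457064706126766
end [478. 499. 365.] 0.7500423761389376
wheel hub [665. 405. 305.] 0.4903575285673476
```

Call:
{"method": "apply_moves", "body": {
  "motion": [
    [50, -20, 15, 0.05],
    [50, -20, 10, 0.05],
    [50, -20, 0, 0],
    [50, -20, 0, 0],
    [50, -20, 0, 0]
  ],
  "gripper": 88
}}

```text
time: 0.72
eef_pos: [0.3826, 0.4311, 0.2542]
eef_rot: [-0.201, -3.132, 0.007]
contact_force: [0.0, 0.8, -0.5]
width: 0.88
```

Run:
```python
from h import *
goto(.457,.396,-.133)
snap('wrist','w1',None,1.25)
```

```text
t 0.72 p [382.6 431.1 254.2] yaw -0.128 w 0.88 need dx dy 74.4 -35.1 dyaw -0.005 F [ 0.   0.8 -0.5] j [ 0.65  0.3   1.43 -0.    1.42 -0.79]
```

View pics/w1.png

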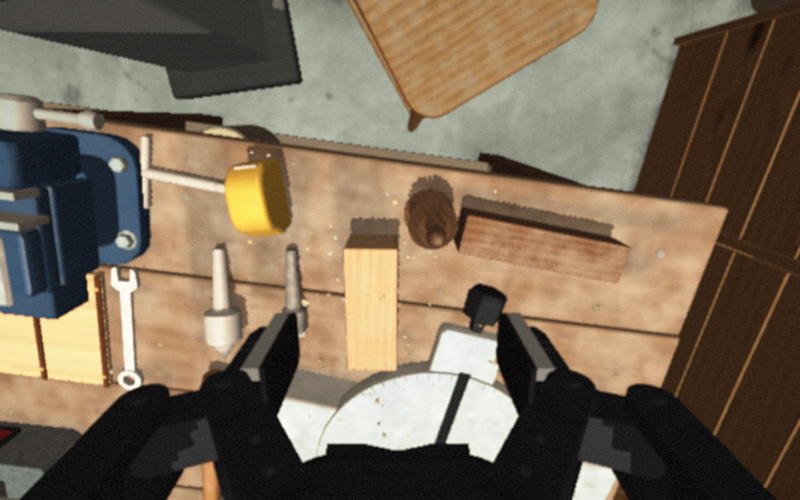

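The wrist view shows the blank's top corners at (346,249), (398,249), (397,371) and (346,369). The live centre runs from tip (224,355) to shank end (220,245). The tape is at (258,195) and the spanner runs (124,270)–(130,380).

Run:
```python
from h import *
c=calib('wrist'); np.set_printoptions(precision=4,suppress=True)
def show(n,pts,z):
    q=np.array([px2w(c,u/1.25,v/1.25,z) for u,v in pts])[:,:2]
    print(n,q.round(4).tolist(),'mean',q.mean(0),'edges',np.linalg.norm(np.roll(q,-1,0)-q,axis=1), 'ang',[round(float(np.arctan2(*(b-a)[::-1])),3) for a,b in zip(q,np.roll(q,-1,0))])
show('blank',[(346,249),(398,249),(397,371),(346,369)],.05)
show('live',[(224,355),(223,330),(220,245)],.02)
show('drive',[(292,247)],.006)
show('tape',[(232,168),(276,160),(281,222),(238,232)],.066)
show('spanner',[(124,270),(130,388)],.006)
show('batten end',[(107,383)],.009)
```

```text
blank [[0.4199, 0.3754], [0.4262, 0.4229], [0.5563, 0.4047], [0.5472, 0.3533]] mean [0.4874 0.3891] edges [0.048  0.1314 0.0521 0.1292] ang [1.44, -0.14, -1.745, 2.97]
live [[0.5326, 0.216], [0.5024, 0.2231], [0.4086, 0.2455]] mean [0.4812 0.2282] edges [0.0311 0.0964 0.1275] ang [2.911, 2.907, -0.234]
drive [[0.4241, 0.312]] mean [0.4241 0.312 ] edges [0.] ang [0.0]
tape [[0.3331, 0.2968], [0.3315, 0.3344], [0.3835, 0.3269], [0.3874, 0.2878]] mean [0.3589 0.3115] edges [0.0376 0.0525 0.0393 0.055 ] ang [1.613, -0.143, -1.472, 2.977]
spanner [[0.426, 0.1297], [0.5701, 0.0861]] mean [0.4981 0.1079] edges [0.1505 0.1505] ang [-0.294, 2.848]
batten end [[0.5581, 0.0645]] mean [0.5581 0.0645] edges [0.] ang [0.0]
```

Run:
```python
from h import *
p,a,s=tool(); print(p,a,abs(s['qvel']).max(),s['time'])
c=calib('wrist'); R=np.array(c['R']); print(-R.T@np.array(c['t']),R[2],c['k1'],c['vfov'],c['cx'],c['cy'])
c=snap('top','t2'); print(c['cx'],c['cy'],w2px(c,p/1000))
im=cv2.imread('pics/t2_raw.png')[100:260,180:340]; q=(w2px(c,p/1000)-[180,100])*5
im=cv2.resize(im,None,fx=3.7,fy=3.7,interpolation=cv2.INTER_CUBIC); q=q/5*3.7
cv2.circle(im,(int(q[0]),int(q[1])),4,(0,0,255),1)
cv2.imwrite('pics/t2.png',im)
```

```text
[389.33597853 428.14954276 253.70143517] -0.13251017839567392 0.12880595454728005 0.775
[0.31231855 0.4393912  0.39763037] [ 0.3014872 -0.0455642 -0.9523809] 0.00019963445080547774 64.36031088570519 317.8105244131551 196.10677747590944
320.5673651135783 204.69600586654 [226.31572605 206.25707836]
```

View pics/t2.png

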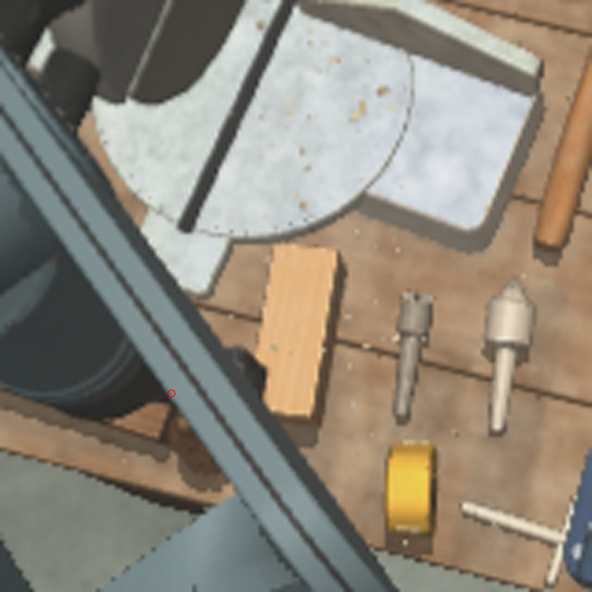

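The arm was still drifting during the wrist picture. Once corrected, the two cameras agree to about 3 mm: blank centre near (0.4795, 0.3925), yaw -0.135. I'll go in to grip it 20 mm nearer to me than its centre.

Call:
{"method": "apply_moves", "body": {
  "motion": [
    [30, -14, -30, 0],
    [30, -14, -40, 0],
    [10, -5, -40, 0],
    [0, 0, 0, 0],
    [0, 0, 0, 0]
  ]
}}

```text
time: 1.45
eef_pos: [0.456, 0.3967, 0.1415]
eef_rot: [-0.212, -3.131, 0.006]
contact_force: [0.5, 0.0, -0.0]
width: 0.883
```

Run:
```python
from h import *
goto(.460,.395,-.135); c=snap('wrist','w2',None,1.25)
p,a,s=tool();print(p,s['qvel'].round(3))
```

```text
t 1.45 p [456.  396.7 141.5] yaw -0.135 w 0.883 need dx dy 4.0 -1.7 dyaw -0.0 F [ 0.5  0.  -0. ] j [ 0.53  0.43  1.52 -0.    1.2  -0.9 ]
[455.82066667 396.63113762 141.43628889] [ 0.004 -0.01  -0.    -0.    -0.004 -0.006]
```

View pics/w2.png

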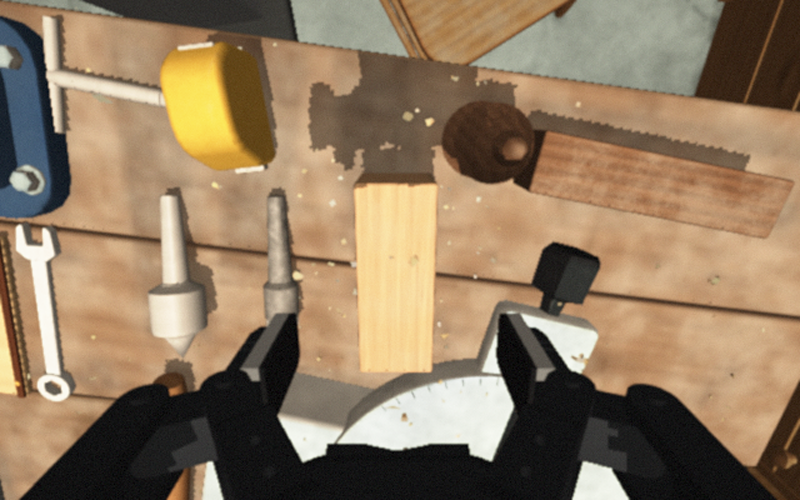

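A sharp wrist view. Blank top corners are (355,185), (436,185), (432,371) and (360,370). The live centre runs from tip (182,355) to shank end (172,190), and the drive centre's shank end is at (276,192). The tape's feet strips are at (195,46) and (251,168).

```bash
cat >> h.py <<'E'
def show(c,n,pts,z,k=1.25):
    q=np.array([px2w(c,u/k,v/k,z) for u,v in pts])[:,:2]
    print(n,q.round(4).tolist(),'mean',q.mean(0).round(4),'edges',np.linalg.norm(np.roll(q,-1,0)-q,axis=1).round(4), 'ang',[round(float(np.arctan2(*(b-a)[::-1])),3) for a,b in zip(q,np.roll(q,-1,0))])
E
python3 - <<'E'
from h import *
c=calib('wrist')
show(c,'blank',[(355,185),(436,185),(432,371),(360,370)],.05)
show(c,'live tip',[(182,355)],.028)
show(c,'live head mid',[(178,310)],.022)
show(c,'live shank',[(172,190)],.008)
show(c,'drive shank',[(277,192)],.006)
show(c,'drive head',[(281,300)],.013)
show(c,'tape foot',[(178,48),(213,44),(268,166),(234,171)],.005)
show(c,'spanner',[(35,228),(54,400)],.006)
E
```

```text
blank [[0.4124, 0.377], [0.4188, 0.4246], [0.5463, 0.4084], [0.539, 0.3592]] mean [0.4791 0.3923] edges [0.0481 0.1286 0.0497 0.1279] ang [1.437, -0.127, -1.719, 3.002]
live tip [[0.5236, 0.225]] mean [0.5236 0.225 ] edges [0.] ang [0.0]
live head mid [[0.4897, 0.229]] mean [0.4897 0.229 ] edges [0.] ang [0.0]
live shank [[0.4046, 0.2432]] mean [0.4046 0.2432] edges [0.] ang [0.0]
drive shank [[0.4161, 0.3156]] mean [0.4161 0.3156] edges [0.] ang [0.0]
drive head [[0.4957, 0.3025]] mean [0.4957 0.3025] edges [0.] ang [0.0]
tape foot [[0.3167, 0.273], [0.3175, 0.296], [0.3975, 0.3131], [0.3977, 0.2887]] mean [0.3573 0.2927] edges [0.0229 0.0818 0.0244 0.0825] ang [1.537, 0.211, -1.563, -2.951]
spanner [[0.4184, 0.1342], [0.5639, 0.0891]] mean [0.4911 0.1116] edges [0.1524 0.1524] ang [-0.3, 2.841]
```

Call:
{"method": "apply_moves", "body": {
  "motion": [
    [3, -2, -45, 0],
    [0, 0, -45, 0],
    [0, 0, -30, 0],
    [0, 0, -9, 0],
    [0, 0, 0, 0]
  ]
}}

```text
time: 2.12
eef_pos: [0.4617, 0.4017, 0.021]
eef_rot: [0.202, 3.123, 0.012]
contact_force: [0.5, -1.1, 0.0]
width: 0.878
```

Run:
```python
from h import *
goto(.459,.395,-.135)
```

```text
t 2.12 p [461.7 401.7  21. ] yaw -0.129 w 0.878 need dx dy -2.7 -6.7 dyaw -0.006 F [ 0.5 -1.1  0. ] j [ 0.53  0.57  1.63 -0.    0.93 -0.91]
```

Call:
{"method": "apply_moves", "body": {
  "motion": [
    [-2, -7, -9, 0],
    [0, 0, 0, 0]
  ]
}}

```text
time: 2.38
eef_pos: [0.4611, 0.3955, 0.0145]
eef_rot: [0.201, 3.119, 0.016]
contact_force: [0.6, 0.0, -1.0]
width: 0.881
```

Call:
{"method": "apply_moves", "body": {
  "motion": [
    [0, 0, 0, 0],
    [0, 0, 0, 0],
    [0, 0, 0, 0],
    [0, 0, 0, 0]
  ],
  "gripper": 0,
  "force": 50
}}

```text
time: 2.88
eef_pos: [0.4617, 0.3957, 0.0159]
eef_rot: [0.202, 3.117, 0.018]
contact_force: [-0.7, -0.3, 0.2]
width: 0.581
```

Run:
```python
from h import *
goto(.459,.395,-.135)
```

```text
t 2.88 p [461.7 395.7  15.9] yaw -0.129 w 0.581 need dx dy -2.7 -0.7 dyaw -0.006 F [-0.7 -0.3  0.2] j [ 0.53  0.56  1.65 -0.    0.91 -0.92]
```

Call:
{"method": "apply_moves", "body": {
  "motion": [
    [0, 0, 20, 0],
    [0, 0, 45, 0],
    [2, -20, 50, 0],
    [2, -40, 50, -0.02],
    [2, -50, 20, -0.02],
    [2, -50, 0, -0.02],
    [2, -50, 0, -0.02],
    [0, -50, 0, -0.02],
    [0, -50, 0, -0.02]
  ]
}}

```text
time: 4.0
eef_pos: [0.4677, 0.0793, 0.2014]
eef_rot: [0.383, 3.104, 0.01]
contact_force: [0.8, 0.3, -2.6]
width: 0.582
```

Run:
```python
from h import *
goto(.4391,-.0098,-.254)
```

```text
t 4.0 p [467.7  79.3 201.4] yaw -0.245 w 0.582 need dx dy -28.6 -89.1 dyaw -0.009 F [ 0.8  0.3 -2.6] j [-0.07  0.14  1.77  0.01  1.22 -1.4 ]
```

Call:
{"method": "apply_moves", "body": {
  "motion": [
    [-10, -40, 0, -0.01],
    [-15, -35, -30, 0],
    [-4, -15, -40, 0],
    [0, 0, -10, 0],
    [0, 0, 0, 0],
    [0, 0, 0, 0]
  ]
}}

```text
time: 4.75
eef_pos: [0.4385, -0.0162, 0.1211]
eef_rot: [0.407, 3.097, 0.009]
contact_force: [0.3, 0.8, -1.6]
width: 0.581
```

Run:
```python
from h import *
goto(.4391,-.0098,-.254); c=snap('wrist','w3',None,1.25)
c=calib('wrist'); C=np.array([.4562,-.0142]); ex=np.array([.968,-.251]);ey=np.array([.251,.968])
for x in(-.07,.07):
  for y in(-.105,-.035,.035,.105): print(x,y,(w2px(c,np.r_[C+x*ex+y*ey,.009])*1.25).round())
```

```text
t 4.75 p [438.5 -16.2 121.1] yaw -0.261 w 0.581 need dx dy 0.6 6.4 dyaw 0.007 F [ 0.3  0.8 -1.6] j [-0.3   0.16  1.96  0.01  1.   -1.61]
-0.07 -0.105 [238. 157.]
-0.07 -0.035 [349. 156.]
-0.07 0.035 [460. 155.]
-0.07 0.105 [571. 154.]
0.07 -0.105 [263. 349.]
0.07 -0.035 [358. 348.]
0.07 0.035 [452. 347.]
0.07 0.105 [546. 346.]
```

View pics/w3.png

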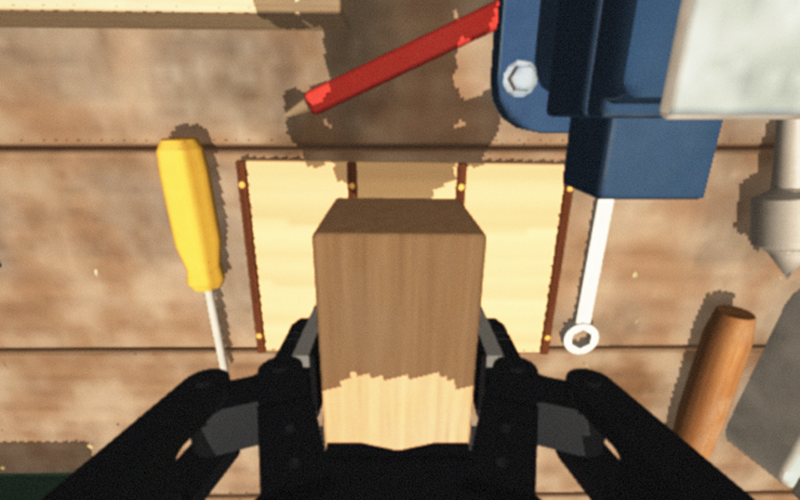

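Run:
```python
from h import *
c=calib('wrist'); p,a,s=tool(); print(p.round(1))
show(c,'near edge',[(314,236),(485,236)],p[2]/1000+.034)
```

```text
[438.7 -16.2 121.2]
near edge [[0.3879, -0.0274], [0.4006, 0.0199]] mean [ 0.3943 -0.0037] edges [0.049 0.049] ang [1.307, -1.834]
```

Call:
{"method": "apply_moves", "body": {
  "motion": [
    [4, 6, -40, 0],
    [0, 0, -30, 0],
    [0, 0, -12, 0],
    [0, 0, 0, 0]
  ]
}}

```text
time: 5.3
eef_pos: [0.4484, -0.009, 0.0421]
eef_rot: [0.398, 3.086, 0.006]
contact_force: [-1.5, -0.2, -3.1]
width: 0.578
```

Run:
```python
from h import *
goto(.4421,-.0105,-.262)
```

```text
t 5.3 p [448.4  -9.   42.1] yaw -0.257 w 0.578 need dx dy -6.3 -1.5 dyaw -0.005 F [-1.5 -0.2 -3.1] j [-0.28  0.3   2.03  0.01  0.78 -1.6 ]
```

Call:
{"method": "apply_moves", "body": {
  "motion": [
    [-7, -1, -14, 0],
    [0, 0, -4, 0],
    [0, 0, 0, 0]
  ]
}}

```text
time: 5.68
eef_pos: [0.445, -0.0106, 0.0273]
eef_rot: [0.396, 3.079, 0.005]
contact_force: [0.4, 0.2, -2.3]
width: 0.581
```

Run:
```python
from h import *
goto(.441,-.010,-.262)
```

```text
t 5.67 p [445.  -10.6  27.3] yaw -0.256 w 0.581 need dx dy -4.0 0.6 dyaw -0.006 F [ 0.4  0.2 -2.3] j [-0.28  0.31  2.06  0.01  0.73 -1.61]
```

Call:
{"method": "apply_moves", "body": {
  "motion": [
    [-4, 1, -5, 0],
    [0, 0, -3, 0],
    [0, 0, 0, 0]
  ]
}}

```text
time: 6.05
eef_pos: [0.4426, -0.0099, 0.0223]
eef_rot: [0.396, 3.075, 0.004]
contact_force: [1.1, 0.8, -3.4]
width: 0.58
```

Run:
```python
from h import *
goto(.441,-.010,-.262)
p,a,s=tool(); print(Ro.from_rotvec(s['eef_rot']).as_matrix()[:,2])
```

```text
t 6.05 p [442.6  -9.9  22.3] yaw -0.256 w 0.58 need dx dy -1.6 -0.1 dyaw -0.006 F [ 1.1  0.8 -3.4] j [-0.28  0.32  2.07  0.01  0.71 -1.61]
[ 0.04128472 -0.00292563 -0.99914314]
```

Call:
{"method": "apply_moves", "body": {
  "motion": [
    [0, 0, -3, 0],
    [0, 0, 0, 0]
  ]
}}

```text
time: 6.3
eef_pos: [0.4435, -0.0101, 0.0223]
eef_rot: [0.396, 3.072, 0.003]
contact_force: [0.8, 0.4, -2.9]
width: 0.576
```

Call:
{"method": "apply_moves", "body": {
  "motion": [
    [0, 0, 0, 0],
    [0, 0, 0, 0],
    [0, 0, 0, 0]
  ],
  "gripper": 75
}}

```text
time: 6.68
eef_pos: [0.4443, -0.0104, 0.0223]
eef_rot: [0.395, 3.07, 0.002]
contact_force: [-0.1, -0.2, -0.0]
width: 0.749
```

Call:
{"method": "apply_moves", "body": {
  "motion": [
    [0, 0, 30, 0],
    [0, 0, 50, 0],
    [0, 0, 50, 0],
    [0, 20, 40, 0],
    [0, 50, 0, 0.02],
    [0, 60, 0, 0.02],
    [0, 60, 0, 0.02],
    [0, 60, 0, 0.02],
    [0, 50, 0, 0.02],
    [0, 0, 0, 0]
  ]
}}

```text
time: 7.92
eef_pos: [0.4434, 0.2986, 0.1967]
eef_rot: [0.243, 3.085, 0.009]
contact_force: [0.0, -0.1, -0.4]
width: 0.747
```

Run:
```python
from h import *
goto(.495,.303,-.15)
p,a,s=tool(); print(Ro.from_rotvec(s['eef_rot']).as_matrix()[:,2],s['qvel'].round(2))
c=snap('top','t3'); im=cv2.imread('pics/t3_raw.png')[140:260,240:460]
cv2.imwrite('pics/t3.png',cv2.resize(im,None,fx=3.6,fy=3.6,interpolation=cv2.INTER_CUBIC))
```

```text
t 7.92 p [443.4 298.6 196.7] yaw -0.157 w 0.747 need dx dy 51.6 4.4 dyaw 0.007 F [ 0.  -0.1 -0.4] j [ 0.39  0.23  1.66 -0.02  1.21 -1.01]
[ 0.04723702  0.0019487  -0.99888181] [-0.03 -0.01  0.03 -0.03  0.01 -0.01]
```

View pics/t3.png

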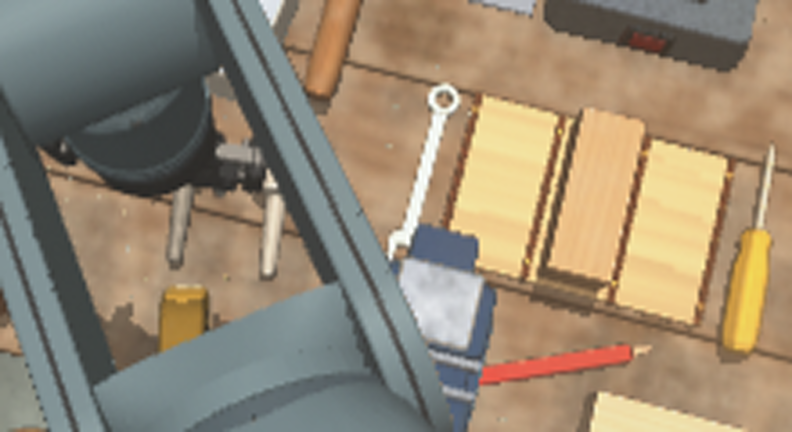

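The blank lies in the middle bay (crop corners (583,108), (646,126), (607,287), (545,270)). I'll check its pose and go on to the drive centre.

Run:
```python
from h import *
c=calib('top'); k=3.6
f=lambda L:[(u/k+240,v/k+140) for u,v in L]
show(c,'blank',f([(583,108),(646,126),(607,287),(545,270)]),.056,1)
show(c,'b2',f([(562,116),(525,276)]),.009,1)
show(c,'b4',f([(730,160),(697,326)]),.009,1)
```

```text
blank [[0.5259, -0.006], [0.511, -0.0539], [0.3857, -0.0175], [0.3991, 0.0287]] mean [ 0.4554 -0.0122] edges [0.0501 0.1305 0.0481 0.1314] ang [-1.871, 2.859, 1.289, -0.267]
b2 [[0.5328, 0.0011], [0.4021, 0.0362]] mean [0.4675 0.0187] edges [0.1353 0.1353] ang [2.88, -0.262]
b4 [[0.4951, -0.1321], [0.3613, -0.0972]] mean [ 0.4282 -0.1146] edges [0.1383 0.1383] ang [2.886, -0.255]
```

Call:
{"method": "apply_moves", "body": {
  "motion": [
    [25, 0, -20, 0],
    [25, 4, -40, 0.01],
    [0, 0, -30, 0],
    [0, 0, 0, 0],
    [0, 0, 0, 0]
  ],
  "gripper": 58
}}

```text
time: 8.6
eef_pos: [0.4961, 0.2946, 0.1055]
eef_rot: [0.238, 3.085, 0.004]
contact_force: [-0.3, 0.5, 0.1]
width: 0.582
```

Run:
```python
from h import *
goto(.495,.303,-.15)
snap('wrist','w4',None,1.25)
```

```text
t 8.6 p [496.1 294.6 105.5] yaw -0.154 w 0.582 need dx dy -1.1 8.4 dyaw 0.004 F [-0.3  0.5  0.1] j [ 0.35  0.4   1.67 -0.02  1.03 -1.05]
```

View pics/w4.png

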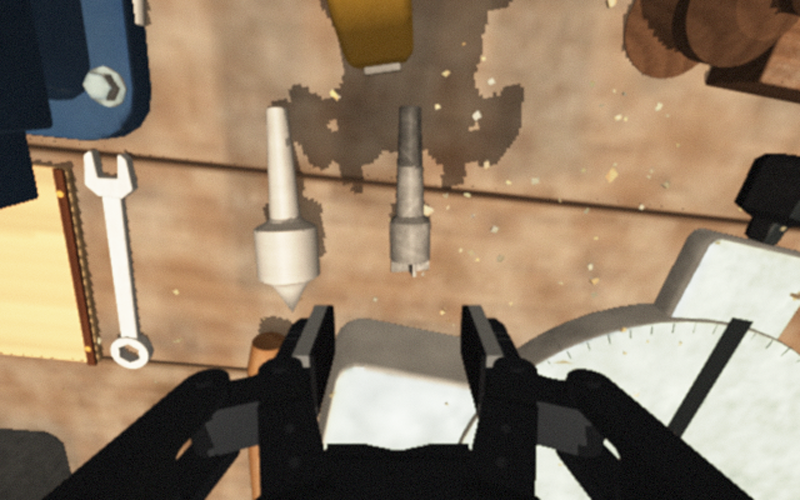

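Both centres are in clear view. The drive centre runs from shank end (410,107) to head (410,243) and tip (411,270). The live centre runs from shank end (277,107) to head (288,255) and tip (292,308).

Run:
```python
from h import *
c=calib('wrist')
show(c,'dshank',[(410,108)],.006);show(c,'dhead',[(410,243)],.014);show(c,'dtip',[(411,271)],.016)
show(c,'lshank',[(277,108)],.006);show(c,'lhead',[(288,255)],.021);show(c,'ltip',[(292,308)],.028)
show(c,'tape foot near',[(381,69)],.005)
```

```text
dshank [[0.4194, 0.3147]] mean [0.4194 0.3147] edges [0.] ang [0.0]
dhead [[0.4976, 0.3031]] mean [0.4976 0.3031] edges [0.] ang [0.0]
dtip [[0.5157, 0.3011]] mean [0.5157 0.3011] edges [0.] ang [0.0]
lshank [[0.4078, 0.2398]] mean [0.4078 0.2398] edges [0.] ang [0.0]
lhead [[0.4912, 0.2289]] mean [0.4912 0.2289] edges [0.] ang [0.0]
ltip [[0.5236, 0.225]] mean [0.5236 0.225 ] edges [0.] ang [0.0]
tape foot near [[0.3967, 0.3017]] mean [0.3967 0.3017] edges [0.] ang [0.0]
```

Call:
{"method": "apply_moves", "body": {
  "motion": [
    [-1, 9, -40, 0.01],
    [0, 0, -25, 0],
    [0, 0, -15, 0],
    [0, 0, 0, 0]
  ]
}}

```text
time: 9.15
eef_pos: [0.499, 0.3046, 0.0307]
eef_rot: [0.222, 3.075, 0.012]
contact_force: [-0.6, -0.9, -0.1]
width: 0.582
```

Run:
```python
from h import *
goto(.495,.304,-.14)
```

```text
t 9.15 p [499.  304.6  30.7] yaw -0.144 w 0.582 need dx dy -4.0 -0.6 dyaw 0.004 F [-0.6 -0.9 -0.1] j [ 0.37  0.5   1.73 -0.02  0.86 -1.04]
```

Call:
{"method": "apply_moves", "body": {
  "motion": [
    [-4, -1, -18, 0],
    [-1, 0, -10, 0],
    [0, 0, 0, 0]
  ]
}}

```text
time: 9.52
eef_pos: [0.497, 0.3046, 0.0061]
eef_rot: [0.222, 3.068, 0.017]
contact_force: [-0.3, -0.3, 0.5]
width: 0.585
```

Run:
```python
from h import *
goto(.495,.304,-.14)
```

```text
t 9.53 p [497.  304.6   6.1] yaw -0.144 w 0.585 need dx dy -2.0 -0.6 dyaw 0.004 F [-0.3 -0.3  0.5] j [ 0.37  0.53  1.76 -0.03  0.79 -1.04]
```

Call:
{"method": "apply_moves", "body": {
  "motion": [
    [-2, 0, -4, 0],
    [0, 0, 0, 0]
  ]
}}

```text
time: 9.78
eef_pos: [0.496, 0.3051, 0.0034]
eef_rot: [0.222, 3.066, 0.018]
contact_force: [-0.3, 0.1, -0.1]
width: 0.577
```

Call:
{"method": "apply_moves", "body": {
  "motion": [
    [0, 0, 0, 0],
    [0, 0, 0, 0],
    [0, 0, 0, 0],
    [0, 0, 0, 0]
  ],
  "gripper": 0,
  "force": 50
}}

```text
time: 10.28
eef_pos: [0.4963, 0.3053, 0.0042]
eef_rot: [0.222, 3.065, 0.019]
contact_force: [-0.2, 0.1, -0.7]
width: 0.267
```

Run:
```python
from h import *
goto(.495,.304,-.14)
p,a,s=tool(); print(Ro.from_rotvec(s['eef_rot']).as_matrix()[:,2])
```

```text
t 10.28 p [496.3 305.3   4.2] yaw -0.144 w 0.267 need dx dy -1.3 -1.3 dyaw 0.004 F [-0.2  0.1 -0.7] j [ 0.37  0.53  1.76 -0.03  0.78 -1.04]
[ 0.0691395   0.0073391  -0.99758001]
```

Call:
{"method": "apply_moves", "body": {
  "motion": [
    [0, 0, 20, 0],
    [0, 0, 45, 0],
    [0, 0, 50, 0],
    [2, -30, 50, -0.02],
    [2, -50, 0, -0.02],
    [2, -50, 0, -0.02],
    [2, -50, 0, -0.02],
    [0, -50, 0, -0.02],
    [0, -20, 0, -0.01]
  ]
}}

```text
time: 11.4
eef_pos: [0.5014, 0.0486, 0.1714]
eef_rot: [0.388, 3.05, 0.009]
contact_force: [0.4, 0.5, -1.9]
width: 0.267
```

Run:
```python
from h import *
goto(.5043,.0453,-.26)
```

```text
t 11.4 p [501.4  48.6 171.4] yaw -0.253 w 0.267 need dx dy 2.9 -3.3 dyaw -0.007 F [ 0.4  0.5 -1.9] j [-0.13  0.19  1.79  0.01  1.1  -1.45]
```

Call:
{"method": "apply_moves", "body": {
  "motion": [
    [0, 0, -40, 0],
    [0, -1, -40, 0],
    [0, 0, -30, 0],
    [0, 0, 0, 0]
  ]
}}

```text
time: 11.9
eef_pos: [0.5013, 0.0445, 0.0589]
eef_rot: [0.396, 3.048, 0.008]
contact_force: [-1.7, 0.6, -0.7]
width: 0.269
```

Run:
```python
from h import *
goto(.5043,.0453,-.26)
snap('wrist','w5',None,1.25)
c=calib('wrist'); C=np.array([.458,-.0148]); ex=np.array([.9663,-.2571]);ey=np.array([.2571,.9663])
for x in(-.07,.07):
  for y in(-.035,.035,.105): print(x,y,(w2px(c,np.r_[C+x*ex+y*ey,.009])*1.25).round())
```

```text
t 11.9 p [501.3  44.5  58.9] yaw -0.258 w 0.269 need dx dy 3.0 0.8 dyaw -0.002 F [-1.7  0.6 -0.7] j [-0.14  0.33  1.92  0.01  0.82 -1.46]
-0.07 -0.035 [154.  61.]
-0.07 0.035 [318.  61.]
-0.07 0.105 [479.  62.]
0.07 -0.035 [210. 336.]
0.07 0.035 [335. 335.]
0.07 0.105 [460. 334.]
```

View pics/w5.png

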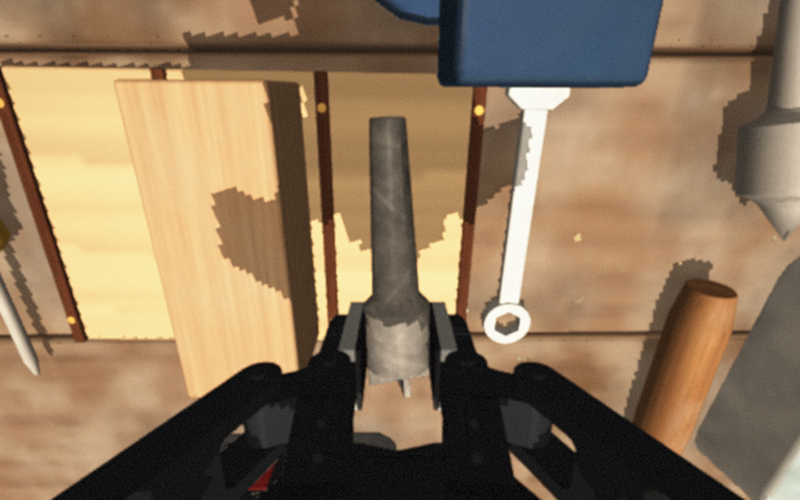

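Call:
{"method": "apply_moves", "body": {
  "motion": [
    [4, 0, -30, 0],
    [0, 0, -15, 0],
    [0, 0, 0, 0]
  ]
}}

```text
time: 12.32
eef_pos: [0.5105, 0.0442, 0.0185]
eef_rot: [0.393, 3.037, 0.008]
contact_force: [-0.6, 0.3, -1.1]
width: 0.269
```

Run:
```python
from h import *
goto(.5065,.0447,-.26)
```

```text
t 12.32 p [510.5  44.2  18.5] yaw -0.257 w 0.269 need dx dy -4.0 0.5 dyaw -0.003 F [-0.6  0.3 -1.1] j [-0.14  0.4   1.94  0.01  0.71 -1.46]
```

Call:
{"method": "apply_moves", "body": {
  "motion": [
    [-5, 0, -5, 0],
    [0, 0, -3, 0],
    [0, 0, 0, 0]
  ]
}}

```text
time: 12.7
eef_pos: [0.5067, 0.0442, 0.0126]
eef_rot: [0.392, 3.033, 0.008]
contact_force: [-0.1, 0.0, -2.3]
width: 0.267
```

Run:
```python
from h import *
goto(.5065,.0447,-.26)
```

```text
t 12.7 p [506.7  44.2  12.6] yaw -0.256 w 0.267 need dx dy -0.2 0.5 dyaw -0.004 F [-0.1  0.  -2.3] j [-0.14  0.41  1.96  0.01  0.69 -1.46]
```

Call:
{"method": "apply_moves", "body": {
  "motion": [
    [0, 0, -4, 0],
    [0, 0, 0, 0]
  ]
}}

```text
time: 12.95
eef_pos: [0.5074, 0.044, 0.01]
eef_rot: [0.391, 3.031, 0.008]
contact_force: [-2.1, 1.8, 1.2]
width: 0.271
```

Call:
{"method": "apply_moves", "body": {
  "motion": [
    [0, 0, 0, 0],
    [0, 0, 0, 0],
    [0, 0, 0, 0]
  ],
  "gripper": 45
}}

```text
time: 13.32
eef_pos: [0.509, 0.0441, 0.0109]
eef_rot: [0.391, 3.028, 0.008]
contact_force: [0.4, 0.7, 2.3]
width: 0.447
```

Call:
{"method": "apply_moves", "body": {
  "motion": [
    [0, 0, 25, 0],
    [0, 0, 45, 0],
    [0, 0, 50, 0],
    [0, 20, 50, 0],
    [-4, 60, 0, 0.02],
    [-4, 60, 0, 0.02],
    [-4, 40, 0, 0.02],
    [0, 0, -20, 0.02],
    [0, 0, 0, 0.02],
    [0, 0, 0, 0]
  ]
}}

```text
time: 14.58
eef_pos: [0.4951, 0.2282, 0.1647]
eef_rot: [0.239, 3.046, 0.015]
contact_force: [0.6, -0.5, 0.3]
width: 0.45
```

Run:
```python
from h import *
goto(.4866,.2296,-.13)
p,a,s=tool(); print(Ro.from_rotvec(s['eef_rot']).as_matrix()[:,2])
```

```text
t 14.57 p [495.1 228.2 164.7] yaw -0.156 w 0.45 need dx dy -8.5 1.4 dyaw 0.026 F [ 0.6 -0.5  0.3] j [ 0.24  0.26  1.71 -0.02  1.09 -1.17]
[ 0.08687107  0.00327849 -0.99621417]
```

Call:
{"method": "apply_moves", "body": {
  "motion": [
    [-8, 1, -40, 0.025],
    [0, 0, -40, 0],
    [0, 0, -30, 0],
    [0, 0, -10, 0],
    [0, 0, 0, 0]
  ],
  "gripper": 62
}}

```text
time: 15.2
eef_pos: [0.4916, 0.2266, 0.0464]
eef_rot: [0.21, 3.039, 0.02]
contact_force: [-0.1, -0.8, 1.0]
width: 0.62
```

Run:
```python
from h import *
goto(.487,.2296,-.13)
```

```text
t 15.2 p [491.6 226.6  46.4] yaw -0.137 w 0.62 need dx dy -4.6 3.0 dyaw 0.007 F [-0.1 -0.8  1. ] j [ 0.24  0.4   1.86 -0.02  0.79 -1.18]
```

Call:
{"method": "apply_moves", "body": {
  "motion": [
    [-5, 3, -20, 0],
    [-1, 0, -18, 0],
    [0, 0, -3, 0],
    [0, 0, 0, 0]
  ]
}}

```text
time: 15.7
eef_pos: [0.4914, 0.2302, 0.011]
eef_rot: [0.212, 3.028, 0.025]
contact_force: [0.1, 0.3, -0.1]
width: 0.622
```

Run:
```python
from h import *
goto(.487,.2296,-.13)
```

```text
t 15.7 p [491.4 230.2  11. ] yaw -0.139 w 0.622 need dx dy -4.4 -0.6 dyaw 0.009 F [ 0.1  0.3 -0.1] j [ 0.24  0.45  1.89 -0.03  0.69 -1.17]
```

Call:
{"method": "apply_moves", "body": {
  "motion": [
    [-4, 0, -6, 0],
    [0, 0, -2, 0],
    [0, 0, 0, 0]
  ]
}}

```text
time: 16.08
eef_pos: [0.4885, 0.2306, 0.0046]
eef_rot: [0.212, 3.024, 0.027]
contact_force: [-0.4, 0.2, 0.7]
width: 0.621
```

Call:
{"method": "apply_moves", "body": {
  "motion": [
    [0, 0, 0, 0],
    [0, 0, 0, 0],
    [0, 0, 0, 0],
    [0, 0, 0, 0]
  ],
  "gripper": 0,
  "force": 50
}}

```text
time: 16.58
eef_pos: [0.4886, 0.2305, 0.005]
eef_rot: [0.212, 3.024, 0.027]
contact_force: [-0.1, -0.3, 1.5]
width: 0.417
```

Run:
```python
from h import *
goto(.487,.2296,-.13)
p,a,s=tool(); print(Ro.from_rotvec(s['eef_rot']).as_matrix()[:,2])
```

```text
t 16.57 p [488.6 230.5   5. ] yaw -0.139 w 0.417 need dx dy -1.6 -0.9 dyaw 0.009 F [-0.1 -0.3  1.5] j [ 0.25  0.45  1.91 -0.03  0.67 -1.16]
[ 0.1104525   0.00982253 -0.99383287]
```

Call:
{"method": "apply_moves", "body": {
  "motion": [
    [0, 0, 20, 0],
    [0, 0, 45, 0],
    [2, 0, 50, 0],
    [2, -30, 50, -0.02],
    [0, -50, 0, -0.02],
    [0, -50, 0, -0.02],
    [-2, -55, 0, -0.02],
    [-4, -55, 0, -0.02],
    [-6, -45, 0, -0.02],
    [-6, -30, 0, 0]
  ]
}}

```text
time: 17.82
eef_pos: [0.4691, -0.0921, 0.1701]
eef_rot: [0.391, 3.013, 0.014]
contact_force: [0.1, 0.3, -2.5]
width: 0.412
```

Run:
```python
from h import *
goto(.4639,-.0888,-.26)
```

```text
t 17.82 p [469.1 -92.1 170.1] yaw -0.257 w 0.412 need dx dy -5.2 3.3 dyaw -0.003 F [ 0.1  0.3 -2.5] j [-0.46  0.12  1.87  0.05  1.05 -1.79]
```

Call:
{"method": "apply_moves", "body": {
  "motion": [
    [-4, 4, -40, 0],
    [-3, 0, -40, 0],
    [0, 0, -25, 0],
    [0, 0, 0, 0]
  ]
}}

```text
time: 18.32
eef_pos: [0.4604, -0.0912, 0.0616]
eef_rot: [0.401, 3.012, 0.013]
contact_force: [-1.1, 0.3, -2.0]
width: 0.417
```

Run:
```python
from h import *
goto(.4639,-.0888,-.26)
snap('wrist','w6',None,1.25)
c=calib('wrist'); C=np.array([.4595,-.0152]); ex=np.array([.9663,-.2571]);ey=np.array([.2571,.9663])
for x in(-.07,.07):
  for y in(-.105,-.035,.035,.105): print(x,y,(w2px(c,np.r_[C+x*ex+y*ey,.009])*1.25).round())
```

```text
t 18.32 p [460.4 -91.2  61.6] yaw -0.263 w 0.417 need dx dy 3.5 2.4 dyaw 0.003 F [-1.1  0.3 -2. ] j [-0.47  0.26  2.03  0.06  0.76 -1.81]
-0.07 -0.105 [321.  73.]
-0.07 -0.035 [481.  73.]
-0.07 0.035 [639.  72.]
-0.07 0.105 [794.  72.]
0.07 -0.105 [340. 338.]
0.07 -0.035 [461. 336.]
0.07 0.035 [581. 334.]
0.07 0.105 [699. 333.]
```

View pics/w6.png

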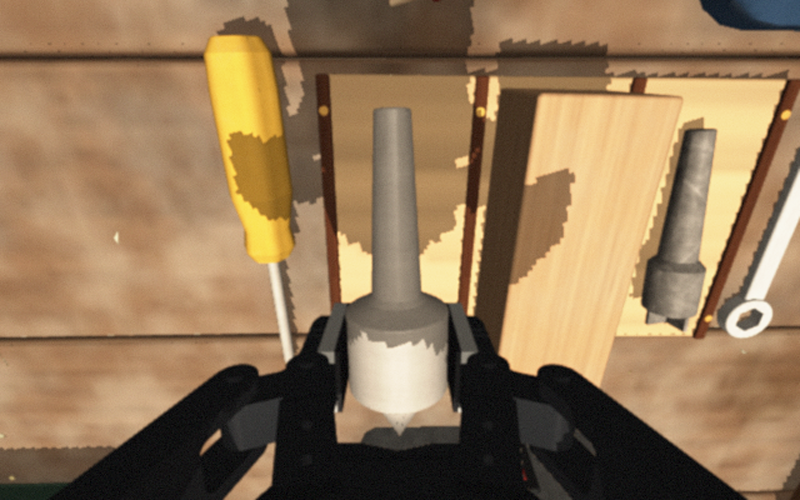

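Call:
{"method": "apply_moves", "body": {
  "motion": [
    [1, 2, -30, 0],
    [0, 0, -15, 0],
    [0, 0, 0, 0]
  ]
}}

```text
time: 18.75
eef_pos: [0.4662, -0.091, 0.0207]
eef_rot: [0.398, 3.003, 0.008]
contact_force: [-0.8, 0.6, -2.3]
width: 0.414
```

Run:
```python
from h import *
goto(.4639,-.0888,-.26)
c=calib('wrist')
```

```text
t 18.75 p [466.2 -91.   20.7] yaw -0.262 w 0.414 need dx dy -2.3 2.2 dyaw 0.002 F [-0.8  0.6 -2.3] j [-0.46  0.34  2.06  0.07  0.64 -1.82]
```

Call:
{"method": "apply_moves", "body": {
  "motion": [
    [-3, 2, -7, 0],
    [0, 0, -4, 0],
    [0, 0, -2, 0],
    [0, 0, 0, 0]
  ]
}}

```text
time: 19.25
eef_pos: [0.4656, -0.0899, 0.0115]
eef_rot: [0.395, 2.997, 0.005]
contact_force: [-0.6, -0.2, -2.8]
width: 0.41
```

Run:
```python
from h import *
goto(.4639,-.0888,-.26)
```

```text
t 19.25 p [465.6 -89.9  11.5] yaw -0.261 w 0.41 need dx dy -1.7 1.1 dyaw 0.001 F [-0.6 -0.2 -2.8] j [-0.46  0.35  2.07  0.07  0.61 -1.82]
```

Call:
{"method": "apply_moves", "body": {
  "motion": [
    [0, 0, 0, 0],
    [0, 0, 0, 0],
    [0, 0, 0, 0]
  ],
  "gripper": 56
}}

```text
time: 19.62
eef_pos: [0.4671, -0.0906, 0.0126]
eef_rot: [0.395, 2.993, 0.003]
contact_force: [-0.7, 0.0, -0.1]
width: 0.56
```

Call:
{"method": "apply_moves", "body": {
  "motion": [
    [0, 0, 25, 0],
    [0, 0, 50, 0],
    [0, 0, 60, 0],
    [0, 30, 50, 0.03],
    [0, 60, 20, 0.03],
    [0, 60, 0, 0.03],
    [0, 60, 0, 0.03],
    [0, 60, 0, 0.03],
    [-20, 60, 0, 0.03],
    [-30, 40, 0, 0.03]
  ]
}}

```text
time: 20.88
eef_pos: [0.4176, 0.2856, 0.2252]
eef_rot: [0.084, 3.013, 0.028]
contact_force: [-0.3, -0.3, -1.0]
width: 0.56
```

Run:
```python
from h import *
goto(.357,.300,-.03)
p,a,s=tool(); print(Ro.from_rotvec(s['eef_rot']).as_matrix()[:,2])
```

```text
t 20.88 p [417.6 285.6 225.2] yaw -0.054 w 0.56 need dx dy -60.6 14.4 dyaw 0.024 F [-0.3 -0.3 -1. ] j [ 0.41  0.11  1.74 -0.04  1.17 -1.1 ]
[ 0.12765678  0.01465644 -0.99171011]
```

Call:
{"method": "apply_moves", "body": {
  "motion": [
    [-30, 7, 0, 0.02],
    [-20, 5, -15, 0],
    [0, 0, 0, 0],
    [0, 0, 0, 0]
  ]
}}

```text
time: 21.38
eef_pos: [0.3643, 0.3014, 0.2099]
eef_rot: [0.041, 3.014, 0.031]
contact_force: [-0.5, -0.1, 0.5]
width: 0.566
```

Run:
```python
from h import *
goto(.357,.300,-.03)
c=snap('wrist','w7',None,1.25)
import pickle; pickle.dump(dict(c),open('w7.pkl','wb'))
```

```text
t 21.38 p [364.3 301.4 209.9] yaw -0.026 w 0.566 need dx dy -7.3 -1.4 dyaw -0.004 F [-0.5 -0.1  0.5] j [ 0.49  0.07  1.83 -0.05  1.12 -1.04]
```

View pics/w7.png

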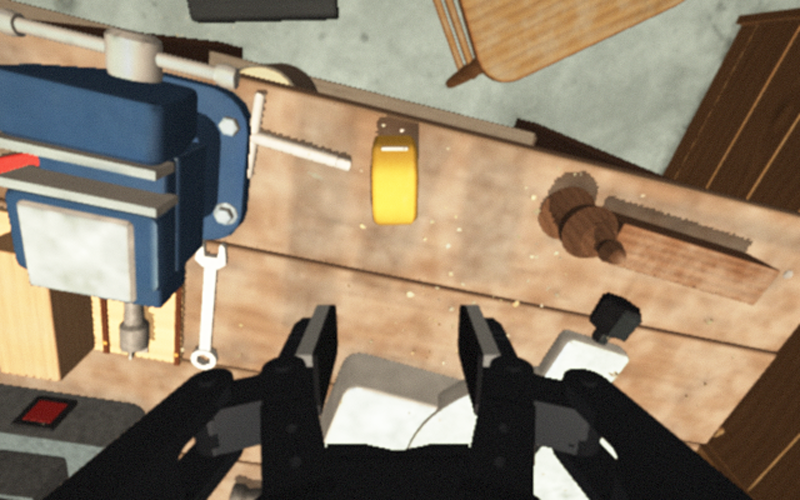

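The tape's top spans (375,137)–(417,222) in this view, with its near foot at (397,125). The rod's end is at (350,162).

Run:
```python
from h import *
import pickle; c=pickle.load(open('w7.pkl','rb')); T=calib('top')
print('rod',tri(T,(306,237),c,(350/1.25,162/1.25)))
show(c,'rod z.01',[(350,162)],.01)
show(c,'top',[(376,150),(413,150),(417,210),(374,212)],.064)
show(c,'sidesmid',[(371,180),(418,180)],.05)
show(c,'far foot?',[(397,222)],.04)
show(c,'near bottom',[(378,134),(417,134)],.01)
```

```text
rod (array([348.06782886, 264.81418224,  -4.22512871]), np.float64(2.2818602890268718))
rod z.01 [[0.3457, 0.267]] mean [0.3457 0.267 ] edges [0.] ang [0.0]
top [[0.3255, 0.2912], [0.3263, 0.3169], [0.3707, 0.3195], [0.3712, 0.2875]] mean [0.3484 0.3038] edges [0.0258 0.0445 0.0321 0.0459] ang [1.54, 0.058, -1.556, 3.061]
sidesmid [[0.3506, 0.2858], [0.3518, 0.3213]] mean [0.3512 0.3036] edges [0.0355 0.0355] ang [1.539, -1.603]
far foot? [[0.3893, 0.3047]] mean [0.3893 0.3047] edges [0.] ang [0.0]
near bottom [[0.3235, 0.2915], [0.3244, 0.3234]] mean [0.3239 0.3075] edges [0.0319 0.0319] ang [1.541, -1.6]
```

Call:
{"method": "apply_moves", "body": {
  "motion": [
    [-8, 1, -40, 0],
    [-2, 0, -40, 0],
    [0, 0, -30, 0],
    [0, 0, -10, 0],
    [0, 0, 0, 0]
  ],
  "gripper": 68
}}

```text
time: 22.05
eef_pos: [0.3618, 0.3019, 0.0904]
eef_rot: [0.052, 3.006, 0.036]
contact_force: [0.1, 0.7, -0.3]
width: 0.68
```

Run:
```python
from h import *
goto(.3585,.3033,-.03)
c=snap('wrist','w8',None,1.25)
```

```text
t 22.05 p [361.8 301.9  90.4] yaw -0.033 w 0.68 need dx dy -3.3 1.4 dyaw 0.003 F [ 0.1  0.7 -0.3] j [ 0.49  0.21  2.   -0.06  0.8  -1.  ]
```

View pics/w8.png

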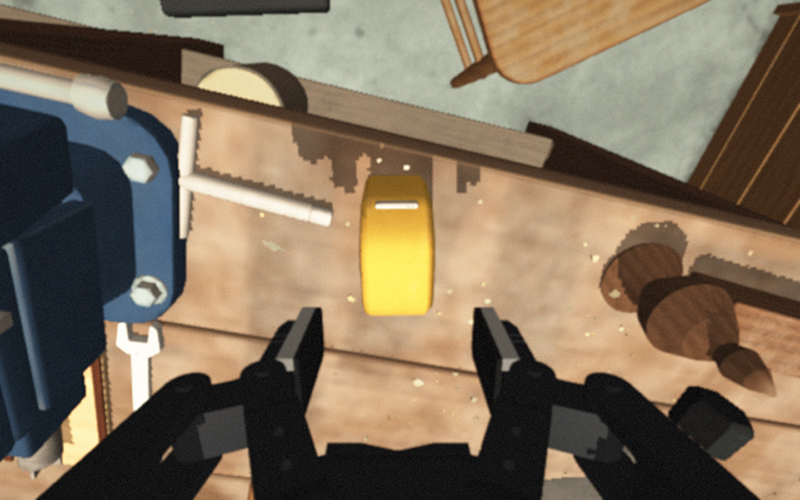

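The tape (362–434 px wide, centre 397) sits midway between the jaws (398).

Run:
```python
from h import *
c=calib('wrist')
show(c,'far',[(397,316)],.05); show(c,'near',[(397,177)],.01)
show(c,'topctr',[(397,250)],.066)
```

```text
far [[0.3898, 0.3024]] mean [0.3898 0.3024] edges [0.] ang [0.0]
near [[0.326, 0.3056]] mean [0.326  0.3056] edges [0.] ang [0.0]
topctr [[0.3431, 0.3035]] mean [0.3431 0.3035] edges [0.] ang [0.0]
```

Call:
{"method": "apply_moves", "body": {
  "motion": [
    [-4, 0, -35, 0],
    [-2, 0, -22, 0],
    [-1, 0, -10, 0],
    [0, 0, 0, 0]
  ]
}}

```text
time: 22.6
eef_pos: [0.3612, 0.3048, 0.0283]
eef_rot: [0.053, 2.993, 0.046]
contact_force: [0.1, -0.1, -0.8]
width: 0.68
```

Run:
```python
from h import *
goto(.3585,.302,-.03)
```

```text
t 22.6 p [361.2 304.8  28.3] yaw -0.033 w 0.68 need dx dy -2.7 -2.8 dyaw 0.003 F [ 0.1 -0.1 -0.8] j [ 0.5   0.31  2.07 -0.08  0.61 -0.97]
```

Call:
{"method": "apply_moves", "body": {
  "motion": [
    [-4, -2, -8, 0],
    [0, 0, 0, 0]
  ]
}}

```text
time: 22.85
eef_pos: [0.3583, 0.3034, 0.0215]
eef_rot: [0.053, 2.99, 0.049]
contact_force: [-1.5, 0.8, 0.2]
width: 0.68
```

Call:
{"method": "apply_moves", "body": {
  "motion": [
    [0, 0, 0, 0],
    [0, 0, 0, 0],
    [0, 0, 0, 0],
    [0, 0, 0, 0]
  ],
  "gripper": 0,
  "force": 60
}}

```text
time: 23.35
eef_pos: [0.3585, 0.3034, 0.0223]
eef_rot: [0.053, 2.989, 0.049]
contact_force: [-0.8, -0.3, -1.0]
width: 0.392
```

Run:
```python
from h import *
goto(.3585,.302,-.03)
p,a,s=tool(); print(Ro.from_rotvec(s['eef_rot']).as_matrix()[:,2])
```

```text
t 23.35 p [358.5 303.4  22.3] yaw -0.033 w 0.392 need dx dy -0.0 -1.4 dyaw 0.003 F [-0.8 -0.3 -1. ] j [ 0.5   0.32  2.09 -0.08  0.59 -0.97]
[ 0.15143377  0.02998722 -0.98801244]
```

Call:
{"method": "apply_moves", "body": {
  "motion": [
    [0, 0, 20, 0],
    [0, 0, 45, 0],
    [0, 0, 50, 0],
    [20, -10, 50, -0.02],
    [30, -40, 20, -0.03],
    [30, -50, 0, -0.03],
    [15, -50, 0, -0.03],
    [5, -55, 0, -0.03],
    [0, -55, 0, -0.04],
    [0, -40, 0, -0.03]
  ]
}}

```text
time: 24.6
eef_pos: [0.4564, -0.0043, 0.21]
eef_rot: [0.365, 2.971, 0.024]
contact_force: [0.5, 0.9, -2.6]
width: 0.388
```

Run:
```python
from h import *
goto(.4614,-.0148,-.26)
```

```text
t 24.6 p [456.4  -4.3 210. ] yaw -0.242 w 0.388 need dx dy 5.0 -10.5 dyaw -0.018 F [ 0.5  0.9 -2.6] j [-0.29  0.01  1.89  0.04  1.1  -1.63]
```

Call:
{"method": "apply_moves", "body": {
  "motion": [
    [2, -9, -30, -0.015],
    [0, 0, -40, 0],
    [0, 0, -25, 0],
    [0, 0, -8, 0],
    [0, 0, 0, 0],
    [0, 0, 0, 0]
  ]
}}

```text
time: 25.35
eef_pos: [0.4582, -0.0174, 0.1046]
eef_rot: [0.399, 2.965, 0.021]
contact_force: [-1.6, -0.0, -3.0]
width: 0.394
```

Run:
```python
from h import *
goto(.4614,-.0148,-.26)
p,a,s=tool(); print(Ro.from_rotvec(s['eef_rot']).as_matrix()[:,2])
c=snap('wrist','w9',None,1.25)
t=cv2.imread('pics/w9_raw.png'); c=snap('top','t9'); u=cv2.imread('pics/t9_raw.png')[150:270,330:450]
cv2.imwrite('pics/final1.png',np.hstack([cv2.resize(t[:,100:560],None,fx=.9,fy=.9)[:360],cv2.resize(u,(360,360),interpolation=cv2.INTER_CUBIC)]))
```

```text
t 25.35 p [458.2 -17.4 104.6] yaw -0.265 w 0.394 need dx dy 3.2 2.6 dyaw 0.005 F [-1.6 -0.  -3. ] j [-0.31  0.15  2.04  0.06  0.81 -1.65]
[ 0.14929443 -0.00617423 -0.98877351]
```

Call:
{"method": "apply_moves", "body": {
  "motion": [
    [1, 3, -12, 0],
    [0, 0, -6, 0],
    [0, 0, 0, 0]
  ]
}}

```text
time: 25.82
eef_pos: [0.4601, -0.0142, 0.0867]
eef_rot: [0.398, 2.963, 0.02]
contact_force: [0.7, -0.4, -2.3]
width: 0.393
```

Run:
```python
from h import *
goto(.4614,-.0148,-.26)
```

```text
t 25.82 p [460.1 -14.2  86.7] yaw -0.264 w 0.393 need dx dy 1.3 -0.6 dyaw 0.004 F [ 0.7 -0.4 -2.3] j [-0.3   0.18  2.06  0.06  0.76 -1.65]
```

Call:
{"method": "apply_moves", "body": {
  "motion": [
    [1, 0, -5, 0],
    [0, 0, -3, 0],
    [0, 0, 0, 0]
  ]
}}

```text
time: 26.2
eef_pos: [0.4615, -0.0143, 0.0784]
eef_rot: [0.398, 2.962, 0.02]
contact_force: [-1.9, 1.3, 3.0]
width: 0.389
```

Call:
{"method": "apply_moves", "body": {
  "motion": [
    [0, 0, -3, 0],
    [0, 0, 0, 0]
  ]
}}

```text
time: 26.45
eef_pos: [0.462, -0.0147, 0.0791]
eef_rot: [0.396, 2.96, 0.018]
contact_force: [0.9, -1.3, -2.6]
width: 0.395
```

Call:
{"method": "apply_moves", "body": {
  "motion": [
    [0, 0, 0, 0],
    [0, 0, 0, 0],
    [0, 0, 0, 0]
  ],
  "gripper": 65
}}

```text
time: 26.82
eef_pos: [0.4632, -0.0151, 0.0795]
eef_rot: [0.396, 2.957, 0.018]
contact_force: [0.4, 0.5, 0.1]
width: 0.652
```

Call:
{"method": "apply_moves", "body": {
  "motion": [
    [-3, 0, 20, 0],
    [-5, 0, 35, 0],
    [0, 0, 50, 0],
    [0, 0, 40, 0],
    [-10, 50, 40, 0],
    [-10, 50, 0, 0],
    [-10, 50, 0, 0],
    [0, 0, 0, 0],
    [0, 0, 0, 0]
  ]
}}

```text
time: 27.95
eef_pos: [0.4242, 0.136, 0.2672]
eef_rot: [0.4, 2.957, 0.021]
contact_force: [0.9, 0.5, -0.4]
width: 0.655
```

Run:
```python
from h import *
goto(.4614,-.0148,-.26)
c=calib('wrist'); w=optics.snapshot('wrist'); cv2.imwrite('pics/w10_raw.png',w)
import pickle; pickle.dump(dict(c),open('w10.pkl','wb'))
t=optics.snapshot('top'); s=optics.snapshot('scene'); cv2.imwrite('pics/t10_raw.png',t)
a=cv2.resize(t[160:250,340:450],(440,360),interpolation=cv2.INTER_CUBIC)
b=cv2.resize(s[170:290,270:390],(360,360),interpolation=cv2.INTER_CUBIC)
q=w[150:350,0:640]; q=cv2.resize(q,(768,240))
im=np.zeros((600,800,3),np.uint8); im[:360,:440]=a; im[:360,440:800]=b; im[360:600,:768]=q
cv2.imwrite('pics/final.png',im)
```

```text
t 27.95 p [424.2 136.  267.2] yaw -0.266 w 0.655 need dx dy 37.2 -150.8 dyaw 0.006 F [ 0.9  0.5 -0.4] j [ 0.07 -0.06  1.81 -0.02  1.23 -1.22]
```

View pics/final.png

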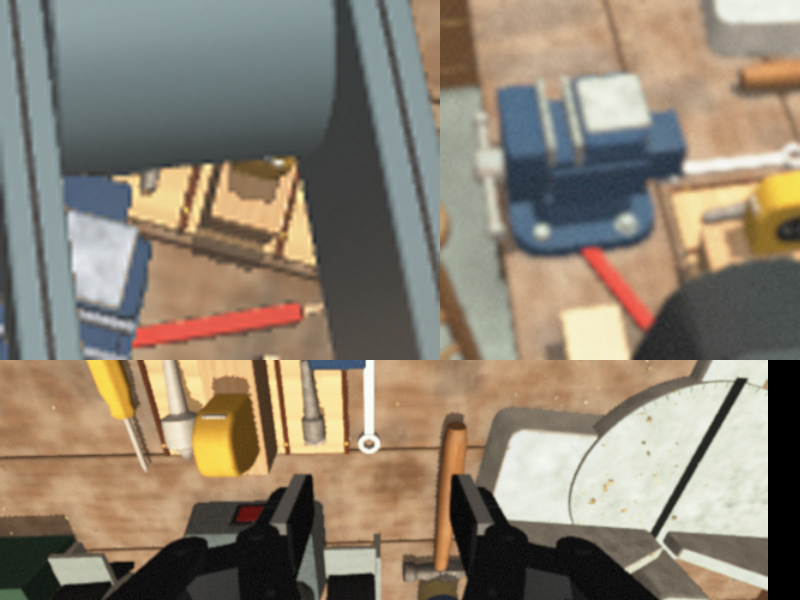

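The combined view shows the tape standing upright on the blank. In the wrist part, the drive centre's tip is at (314,443), the live centre's tip at about (187,457), the blank's far-left base near (268,472), and the spanner ring at (369,442). I'll compare these with projections of the ideal layout.

Run:
```python
from h import *
import pickle; c=pickle.load(open('w10.pkl','rb'))
C=np.array([.4595,-.0152]); ex=np.array([.9663,-.2571]);ey=np.array([.2571,.9663])
def pr(n,x,y,z):
    p=w2px(c,np.r_[C+x*ex+y*ey,z]); print(n,(p[0]*1.2).round(),(360+(p[1]-150)*1.2).round())
pr('batten2 far',.07,.035,.009);pr('batten1 far',.07,.105,.009);pr('drive tip',.05,.07,.022);pr('drive neck',.016,.07,.019)
pr('live tip',.06,-.07,.034)
for y in(.025,-.025): pr('blank far top',.065,y,.056)
pr('blank far bottom',.065,.025,.006)
for x in(-.037,.037):
  for y in(-.018,.018): pr('tape base',x,y,.056)
for x in(-.02,.02):
  for y in(-.018,.018): pr('tape top',x,y,.122)
def inv(n,u,v,z):
    w=px2w(c,u/1.2,150+(v-360)/1.2,z)[:2]-C; print(n,'tray xy mm',(w@ex*1000).round(1),(w@ey*1000).round(1))
inv('drive tip',314,443,.022);inv('live tip',187,457,.034);inv('drive neck',312,408,.019);inv('blank farR',268,472,.006);inv('batten1far',344,452,.009)
inv('tape far R bottom',240,474,.07);inv('tape far L bottom',200,474,.07)
```

```text
batten2 far 288.0 453.0
batten1 far 347.0 452.0
drive tip 315.0 444.0
drive neck 313.0 416.0
live tip 188.0 460.0
blank far top 270.0 473.0
blank far top 223.0 474.0
blank far bottom 280.0 449.0
tape base 210.0 385.0
tape base 248.0 384.0
tape base 225.0 452.0
tape base 260.0 451.0
tape top 184.0 435.0
tape top 229.0 434.0
tape top 195.0 476.0
tape top 238.0 475.0
drive tip tray xy mm 48.9 68.8
live tip tray xy mm 55.9 -69.8
drive neck tray xy mm 6.5 69.9
blank farR tray xy mm 97.8 6.7
batten1far tray xy mm 69.9 101.0
tape far R bottom tray xy mm 55.4 -1.3
tape far L bottom tray xy mm 54.1 -41.4
```

```bash
python3 -c "
from h import *
print(abs(env.get_state()['qvel']).max()); print(env.finish_job())"
```

```text
0.009592863037774596
the job is handed in; nothing more can be done
None
```

I laid out the job on the tray and handed it in at about 28 s of the 99 s limit; no verdict comes back. Counting from the spanner, the bays hold the drive centre, the short blank and the live centre, and the tape measure stands upright on the blank.

**Placement:** In the last wrist picture, both centres' tips and the blank's far top corner were within about 1–4 mm of where the ideal layout puts them, against a 15 mm tolerance. An earlier top view put the blank about 3 mm off the bay's middle. The tape's outline was about where it should be for standing centred and lengthwise, but I judged that by eye rather than measuring it.

**Other objects:** I saw no shift of the spanner, screwdriver or dark blank in the pictures, but I did not re-measure them. The arm was clear of everything when I handed in.

**Disagreements:**
- The top and wrist cameras differed by 2–4 mm on where the tray is, so I used a value between them.
- The tool's tilt crept up to about 0.15 rad over the run. The tilt was nearly the same at pick-up and release of the tape, so it should not have tipped it.
- The drive centre's neck read about 9 mm nearer its shank end than expected, while its tip matched within about 2 mm. I took that as a pixel-reading error.

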